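# Turn the reagent row round: tray to rack, reverse order

### The arm

A 7-joint arm with a two-finger parallel gripper is mounted at the origin on the work surface. World frame = base frame: x ahead of the robot, y to its left, z up, the work surface at z = 0. Lengths are in m, angles in rad, forces in N, time in s.
With the tool pointing down it reaches from about 0.35 to 0.9 m from the base axis. Payload 8.1 kg.
Tool frame: the origin (TCP) lies midway between the tips of the shut fingers; the grasp point (between the pads) lies 19 mm behind it (arm.tcp_to_grasp is the distance from the TCP to the grasp point, in m); z points along the fingers, y is the direction in which the jaws open and shut (so a half turn about z gives the same grasp; the last joint's range is limited). The gripper opens to 92 mm and grips with 3 to 60 N. Pads are 19 mm wide; open, the fingers measure 130 mm over their backs; the gripper's body (75 mm by 190 mm) begins 47 mm behind the grasp point.
Start: joints at [-1.321, 0.434, 0.025, 1.573, -0.012, 1.134, -0.075], TCP at [0.216, 0.587, 0.227] pointing down, gripper open.
Joint ranges: [-2.62, 2.62], [-0.44, 2.09], [-1.27, 1.32], [0.08, 2.57], [-1.32, 4.46], [0.12, 2], [-2.74, 2.74]. Speed limits (rad/s): [2.22, 2.22, 3.01, 3.01, 3.14, 3.14, 3.14].

### API

Orientations are given as [roll, pitch, yaw] about the fixed x, y, z axes, in that order (R = Rz(yaw) Ry(pitch) Rx(roll)).
In Python, from workcell import arm gives the robot as it stands.
- The arm moves only by the tool play_rows, never from a script. Its argument "plan" is a list that holds one entry, the list of rows, each a list of 5 numbers: the closure in counts, from 0 (fully open) to 255 (shut), then the shift along the tool's x, y, z in cm, then the turn about the tool's z in rad. In form: [[[grip, dx, dy, dz, roll], ...]]. A call has 1 to 20 rows; each row shifts and turns the commanded pose from where the row before left it, along the tool's axes as they then stand; what a row does not reach is not made up. A row lasts 1/8 s, in which the tool goes at most 62.5 mm and 10.7 degrees, less where a joint would pass 70% of its speed; a pose out of reach is approached as far as the arm can. A call is refused whole if a number of a shift passes 6.25 or a number of a turn 0.188, either way. A call with a gripper value outside its range is refused whole. The fingers move at their own pace and stop on an object; "squeeze" is the grip in N (left out, the last holds). Time passes only in rows, so rows that do not move let the fingers close. It gives the time, the measured TCP pose, the force and the opening at its end, in the units of the state.
- arm.observe(): the state, without advancing time (a new reading comes with each control period).
- arm.capture(name): name is "scene" or "top"; returns a dict with "image" (384x512x3 uint8, red, green, blue), "fovy" (degrees; the focal length in pixels is half the picture's height over the tangent of half this angle, whatever the lens; pixels are square), "cx", "cy" (the principal point, pixels), "view" (4x4, takes a point from world to camera coordinates). Camera axes: x right, y up, looking along -z (the intrinsics and any distortion apply to the point x, -y, -z); pixel columns grow to the right and rows downward; lengths in m; the calibration is good to about 2 mm. A picture is of the moment at which its call begins. There is no depth.
- arm.close_job(): hands the job in, once; it reports no verdict.
The state is a dict: "t": time; "q": joint angles; "qd": joint speeds; "joint_torque": joint torques, N m; "position": TCP position; "eef_rot": TCP orientation; "force": force on the tool from outside, world axes, zero at the start; "ft_torque": the same for the moment, N m; "gripper_width": opening from 0.0 (shut) to 1.0 (fully open).
Only numpy, scipy, OpenCV 4.12 (cv2) and the standard library are available. Lean on these libraries where they do the work, as an engineer would, in place of code of your own. Each camera call takes 0.05 s, during which the arm holds its last target. There are 200 camera calls.

### The job

Move the four reagent bottles from the steel tray into the wooden rack, one to a compartment, in reverse order: seen from the robot, the bottle that is leftmost in the tray goes into the rightmost compartment of the rack, the second from the left into the second from the right, and so on, because a colleague will work from the other side of the bench. Set each one down standing upright on the floor of its compartment without dropping or tipping it, and leave the beaker, the wash bottle and the wooden disc where they are.

Things in the scene. Friction and masses are not known exactly. Their poses are not given: they have to be found in the camera images.
- jar: Squat round wide-mouth amber glass jar with a wide flat white screw cap; stands on its own cork pad in the steel tray at the start. 80 mm high: body 46 mm diameter up to 54 mm, cap 44 mm diameter from 60 to 80 mm above the foot. About 140 g. Origin: centre of its underside; z up.
- flask: Clear glass conical flask with a dark rubber stopper; stands on its own cork pad in the steel tray at the start. 97 mm high: foot 54 mm diameter, narrowing to a neck of 24 mm diameter from 55 to 77 mm above the foot, glass lip 29 mm diameter from 77 to 80 mm, stopper 26 mm diameter from 80 to 97 mm. About 120 g. Origin: centre of its underside; z up.
- square: White plastic bottle of square section with a black round screw cap; stands on its own cork pad in the steel tray at the start. 86 mm high: body 42 x 42 mm up to 58 mm, cap 30 mm diameter from 62 to 86 mm above the foot. About 120 g. Origin: centre of its underside; z up, x and y square to its sides.
- dropper: Slim round white plastic dropper bottle with a pointed white nozzle cap; stands on its own cork pad in the steel tray at the start. 96 mm high: body 34 mm diameter up to 50 mm, cap 22 mm diameter from 60 to 84 mm above the foot, pointed tip to 96 mm. About 80 g. Origin: centre of its underside; z up.
- tray: Low steel tray, fixed, where the four bottles stand in a row at the start: 85 (x) x 325 (y) x 12 mm high, floor 4 mm thick, walls 4 mm, no partitions. Origin: centre of its underside, z up; its long side is y, and +y points roughly to the robot's left. The four cork pads lie at y = -120, -40, +40, +120 mm, x = 0, in an order that changes; the bottles start within a few mm of their pads' centres. It may be the nearer or the farther of the two racks.
- rack: Wooden rack, fixed, empty at the start: 85 (x) x 325 (y) x 20 mm high, floor 6 mm thick, with four compartments in a row parted by 5 mm walls 20 mm high. Each compartment is 75 mm wide in both directions, open at the top; centres at y = -120, -40, +40, +120 mm, x = 0. Origin: centre of its underside, z up; its long side is y, and +y points roughly to the robot's left.
- jar_pad: Round cork pad, 58 mm diameter, 3 mm thick, fixed on the tray's floor: the jar stands on it at the start, and it stays behind to show where. Origin: centre of its underside.
- flask_pad: Round cork pad, 69 mm diameter, 3 mm thick, fixed on the tray's floor: the conical flask stands on it at the start. Origin: centre of its underside.
- square_pad: Square cork pad, 52 x 52 mm, 3 mm thick, fixed on the tray's floor: the square bottle stands on it at the start. Origin: centre of its underside.
- dropper_pad: Round cork pad, 44 mm diameter, 3 mm thick, fixed on the tray's floor: the dropper bottle stands on it at the start. Origin: centre of its underside.
- beaker: Empty glass beaker, 68 mm diameter, 90 mm high, loose, standing to one side of the racks; not part of the job. Origin: centre of its underside.
- wash_bottle: White wash bottle with a bent spout, 64 mm diameter, 160 mm high, loose, standing to one side of the racks; not part of the job. Origin: centre of its underside.
- wood_disc: Dark brown wooden disc, 70 mm diameter, 30 mm high, loose, standing to one side of the racks; not part of the job. Origin: centre of its underside.
Things that resemble listed ones, but are neither listed nor needed, are in the scene too. What is shaped like the flask but blue is not meant.

How it is judged:
By the outcome, as a careful person would: the job done as asked, in the order asked, and still so for the second after the job is handed in, with the robot touching nothing.
It also fails if it takes over 99 s, if anything falls off the work surface, if the arm or the gripper's body presses on something with over 40 N, if the wrist force passes 120 N, or if a joint passes its speed limit or range.

## Working session

There is one attempt and no reset: what is moved stays moved. The work goes in short steps, Python scripts to look and compute and a tool call to move; the robot and the scene stay as the last step left them, time stands still between calls to the robot, and variables do not carry over. Pictures are saved under pics/ and viewed, about 12 in all and at most 16, crops included, and the job is handed in when it is done.

Besides the shell and the picture viewer there is one more tool, called by a JSON object that holds its "api" and its "payload", one argument or row to a line. play_rows: Moves the arm, as the interface text tells. Its arguments: {"type":"object","properties":{"plan":{"type":"array","items":{"type":"array","items":{"type":"array","items":{"type":"number"}}}},"squeeze":{"type":"number"}},"required":["plan"]}

```bash
ls; mkdir -p pics; python3 - <<'E'
from workcell import arm
import cv2
print(arm.observe(), arm.tcp_to_grasp)
for n in("scene","top"):
    c=arm.capture(n); cv2.imwrite(f"pics/{n}0.png",c["image"][:,:,::-1]); print({k:v for k,v in c.items() if k!="image"})
E
```

```text
pics
{'t': 0.0, 'q': array([-1.32060782,  0.43521814,  0.02502243,  1.57410152, -0.01156326,
        1.13400497, -0.07510408]), 'qd': array([-1.64442186e-04, -5.87139431e-04, -9.63470467e-04, -1.17657629e-03,
        2.41105064e-03, -5.78511430e-05,  3.83360829e-04]), 'joint_torque': array([-6.76678465e-04, -6.67836714e+01,  9.84747335e-01, -3.14476955e+01,
       -6.05614996e-02,  4.23360046e-02,  1.24951025e-04]), 'position': array([0.21586241, 0.58599059, 0.22594687]), 'eef_rot': array([-3.14001685e+00,  1.97741737e-04,  2.78870108e+00]), 'force': array([-0.23987453,  0.14459172,  0.26458842]), 'ft_torque': array([-0.05196745, -0.00605185,  0.00564523]), 'gripper_width': 1.0017358851800013} 0.0188
{'fovy': 55.24616318574468, 'cx': 259.6236621949103, 'cy': 190.88272356255945, 'view': array([[ 0.22372915,  0.97455577, -0.01364957, -0.09655217],
       [-0.72364346,  0.175476  ,  0.66749406,  0.33825001],
       [ 0.65290536, -0.13946046,  0.74449001, -1.34390355],
       [ 0.        ,  0.        ,  0.        ,  1.        ]])}
{'fovy': 51.916356745805615, 'cx': 250.1362023646112, 'cy': 194.13337924315167, 'view': array([[ 0.02273071, -0.99974075, -0.00132165,  0.0026982 ],
       [ 0.98554175,  0.02218581,  0.16797396, -0.47662138],
       [-0.16790109, -0.00512071,  0.98579055, -1.01489634],
       [ 0.        ,  0.        ,  0.        ,  1.        ]])}
```

View pics/scene0.png

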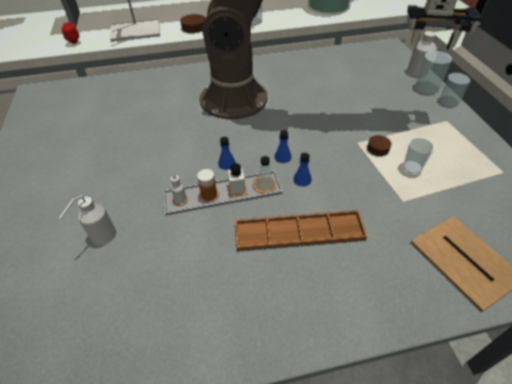

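View pics/top0.png

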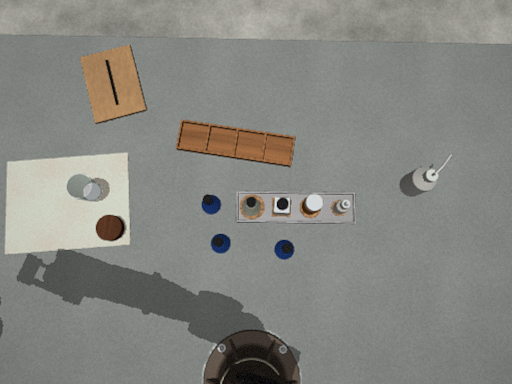

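The top view, with the robot at the bottom, shows the tray row from left to right: flask (251,205), square (282,205), jar (313,205) and dropper (345,206). Blue lookalike flasks stand at (211,204), (221,243) and (285,249). The rack's corners are near (180,121) and (294,166). Lookalikes for the flask are the three blue ones, for the white bottles the wash bottle at (425,178), and for the rack the slotted board at (113,83). I'll measure next and check the choice in a close crop.

```bash
cat > h.py <<'E'
import numpy as np, cv2
from workcell import arm
def cam(n):
    c=arm.capture(n); c["f"]=c["image"].shape[0]/2/np.tan(np.radians(c["fovy"]/2)); return c
def ray(c,u,v):
    V=c["view"];R=V[:3,:3];o=-R.T@V[:3,3]
    return o,R.T@np.array([(u-c["cx"])/c["f"],-(v-c["cy"])/c["f"],-1])
def onz(c,uv,z):
    o,d=ray(c,*uv); return o+d*(z-o[2])/d[2]
def proj(c,p):
    q=c["view"][:3,:3]@np.asarray(p)+c["view"][:3,3]
    return np.array([c["cx"]-c["f"]*q[0]/q[2],c["cy"]+c["f"]*q[1]/q[2]])
def crop(c,x0,y0,x1,y1,s,name):
    cv2.imwrite(name,cv2.resize(np.ascontiguousarray(c["image"][y0:y1,x0:x1,::-1]),None,fx=s,fy=s,interpolation=cv2.INTER_CUBIC))
E
python3 - <<'E'
from h import *
c=cam("top");im=c["image"];hsv=cv2.cvtColor(im,cv2.COLOR_RGB2HSV)
crop(c,170,110,370,260,4,"pics/c1.png")
s=cam("scene");crop(s,150,125,380,255,3.4,"pics/c2.png")
def big(m,x0,y0,x1,y1):
    k=np.zeros_like(m);k[y0:y1,x0:x1]=m[y0:y1,x0:x1]
    n=cv2.findContours(k,cv2.RETR_EXTERNAL,cv2.CHAIN_APPROX_NONE)[0]
    return max(n,key=cv2.contourArea)
m=((hsv[...,1]>90)&(hsv[...,0]<25)).astype(np.uint8)*255
r=big(m,165,105,310,180)
b=cv2.boxPoints(cv2.minAreaRect(r));P=np.array([onz(c,p,.02) for p in b])
print("rack px",b.round(1).tolist(),P.round(4).tolist(),P.mean(0),[np.linalg.norm(P[i]-P[i-1]).round(4) for i in range(4)])
g=cv2.cvtColor(im,cv2.COLOR_RGB2GRAY)
print("row205",g[200,228:262],g[200,345:362]); print("col",g[185:230,266])
E
```

```text
rack px [[175.39999389648438, 148.8000030517578], [179.89999389648438, 118.9000015258789], [294.70001220703125, 136.1999969482422], [290.20001220703125, 166.0]] [[0.6031, 0.2244, 0.02], [0.6905, 0.2165, 0.02], [0.6472, -0.1072, 0.02], [0.5611, -0.0952, 0.02]] [0.62547995 0.05959411 0.02      ] [np.float64(0.3223), np.float64(0.0877), np.float64(0.3266), np.float64(0.087)]
row205 [141 137 133 138 144 140 138 133 149 145 115 169 164 141 130 127 106  93
  74  29  26  30  27  31  34  29  27  39  74 103 120 132 146 148] [207 215 197 178 164 153 157 131 105 160 128 138 136 135 136 137 139]
col [136 137 136 138 138 124 144 166 109 161 163 161 156 162 162 163 158 161
 167 166 163 162 161 164 164 167 167 166 163 171 167 162 172 166 165 161
 129 119 138 137 136 131 133 133 138]
```

View pics/c1.png

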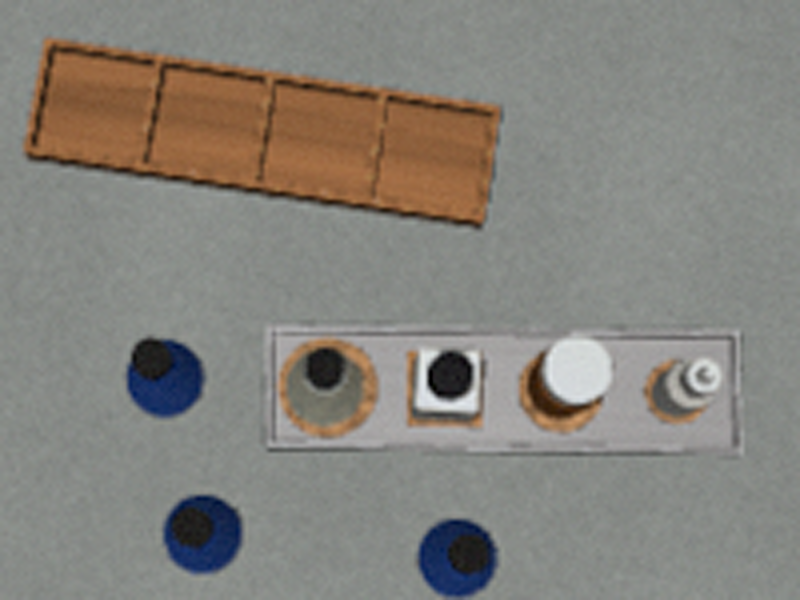

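View pics/c2.png

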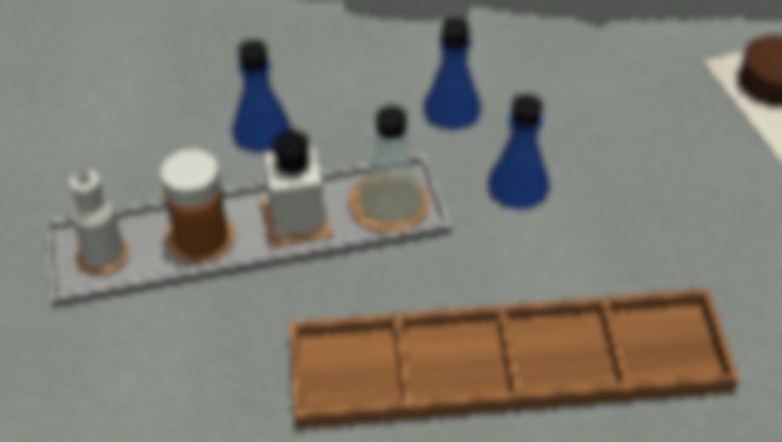

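The crops confirm the choice: the clear flask with its cork pad is at the left end of the tray, followed by square, jar and dropper. The rack is empty, and the blue flasks are all outside the tray. Now the cap positions, cross-checked in the scene view.

```bash
python3 - <<'E'
from h import *
c=cam("top");s=cam("scene")
H={"flask":(.104,(325,368),(391,113)),"square":(.093,(450,375),(291,140)),"jar":(.087,(578,371),(190,161)),"dropper":(.103,(704,376),(84,175))}
def tocrop(p,x0,y0,k): return (np.array(p)+.5)/k-.5+[x0,y0]
for n,(z,a,b) in H.items():
    ut=tocrop(a,170,110,4);us=tocrop(b,150,125,3.4);P=onz(c,ut,z)
    o1,d1=ray(c,*ut);o2,d2=ray(s,*us)
    k=np.linalg.lstsq(np.c_[d1,-d2],o2-o1,rcond=None)[0];A=o1+d1*k[0];B=o2+d2*k[1]
    print(n,P.round(4),"2view",((A+B)/2).round(4),"gap",np.linalg.norm(A-B).round(4))
T=[onz(c,tocrop(p,170,110,4),.012) for p in((268,328),(741,332),(740,455),(268,450))]
T=np.array(T);print("tray",T.round(4).tolist(),T.mean(0),[np.linalg.norm(T[i]-T[i-1]).round(4) for i in range(4)])
a=-.132;r=np.array([.6255,.0596])
for y in(.12,.04,-.04,-.12):
    p=r+y*np.array([-np.sin(a),np.cos(a)]); print("comp",y,p.round(4),tuple(((proj(c,[*p,.006])-[170,110])*4).round()),tuple(((proj(s,[*p,.006])-[150,125])*3.4).round()))
E
```

```text
flask [0.4466 0.0109 0.104 ] 2view [0.4465 0.0113 0.1057] gap 0.0009
square [ 0.4456 -0.0682  0.093 ] 2view [ 0.4455 -0.0682  0.0938] gap 0.0001
jar [ 0.4509 -0.1501  0.087 ] 2view [ 0.4499 -0.1485  0.094 ] gap 0.0009
dropper [ 0.447  -0.2264  0.103 ] 2view [ 0.4481 -0.2283  0.0961] gap 0.0005
tray [[0.4874, 0.051, 0.012], [0.4919, -0.2742, 0.012], [0.4072, -0.2716, 0.012], [0.4033, 0.0486, 0.012]] [ 0.44747434 -0.11156943  0.012     ] [np.float64(0.0841), np.float64(0.3251), np.float64(0.0848), np.float64(0.3202)]
comp 0.12 [0.6413 0.1786] (np.float64(93.0), np.float64(110.0)) (np.float64(664.0), np.float64(343.0))
comp 0.04 [0.6308 0.0993] (np.float64(204.0), np.float64(127.0)) (np.float64(560.0), np.float64(352.0))
comp -0.04 [0.6202 0.0199] (np.float64(316.0), np.float64(144.0)) (np.float64(455.0), np.float64(361.0))
comp -0.12 [ 0.6097 -0.0594] (np.float64(428.0), np.float64(161.0)) (np.float64(349.0), np.float64(370.0))
```

{"api": "play_rows", "payload": {
  "plan": [
    [[0, 0, 0, 0, 0.15], [0, 0, 0, 0, 0.15], [0, 0, 0, 0, 0.15], [0, 0, 0, 0, 0.15], [0, 0, 0, 0, 0.15], [0, 0, 0, 0, 0.15], [0, 0, 0, 0, 0.15], [0, 0, 0, 0, 0.153], [0, -4.8, 1.85, 0, 0], [0, -4.8, 1.85, 0, 0], [0, -4.8, 1.85, 0, 0], [0, -4.8, 1.85, 0, 0], [0, -4.8, 1.85, 0, 0], [0, -4.8, 1.85, 0, 0], [0, -4.8, 1.85, 0, 0], [0, -4.8, 1.85, 0, 0], [0, -4.8, 1.85, 0, 0], [0, -4.8, 1.85, 0, 0], [0, -4.8, 1.85, 0, 0], [0, -4.8, 1.85, 0, 0]]
  ],
  "squeeze": 12
}}

```text
t: 2.8
position: [0.447, 0.0125, 0.227]
eef_rot: [3.141, -0.001, 1.586]
force: [1.5, 0.4, 0.4]
gripper_width: 1.001
```

{"api": "play_rows", "payload": {
  "plan": [
    [[0, -0.1, 0, 3, 0], [0, 0, 0, 3, 0], [0, 0, 0, 3, 0], [0, 0, 0, 3, 0], [0, 0, 0, 3, 0], [0, 0, 0, 2, 0], [0, 0, 0, 0.1, 0], [0, 0, 0, 0, 0], [0, 0, 0, 0, 0]]
  ]
}}

```text
t: 3.92
position: [0.4472, 0.013, 0.0566]
eef_rot: [3.14, -0.0, 1.586]
force: [-0.5, -0.4, 0.7]
gripper_width: 1.001
```

```bash
python3 - <<'E'
from h import *
s=cam("scene");crop(s,130,60,370,240,3.3,"pics/c3.png")
E
```

```text
(no output)
```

View pics/c3.png

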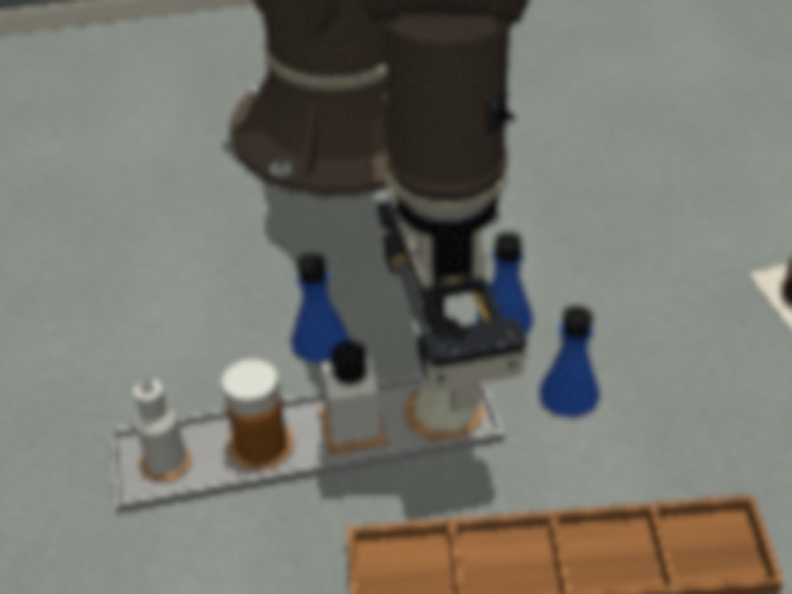

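The gripper straddles the clear flask, at crop pixel (450,400), and its neighbours are clear. Closing and testing the lift.

{"api": "play_rows", "payload": {
  "plan": [
    [[255, 0, 0, 0, 0], [255, 0, 0, 0, 0], [255, 0, 0, 0, 0], [255, 0, 0, 0, 0], [255, 0, 0, 0, 0], [255, 0, 0, 0, 0], [255, 0, 0, 0, 0], [255, 0, 0, 0, 0], [255, 0, 0, -0.5, 0], [255, 0, 0, -1, 0], [255, 0, 0, -1, 0]]
  ]
}}

```text
t: 5.35
position: [0.4467, 0.0128, 0.0816]
eef_rot: [3.141, -0.0, 1.586]
force: [0.3, -0.1, -1.1]
gripper_width: 0.303
```

```bash
python3 - <<'E'
from h import *
s=cam("scene");crop(s,130,60,370,240,3.3,"pics/c4.png")
E
```

```text
(no output)
```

View pics/c4.png

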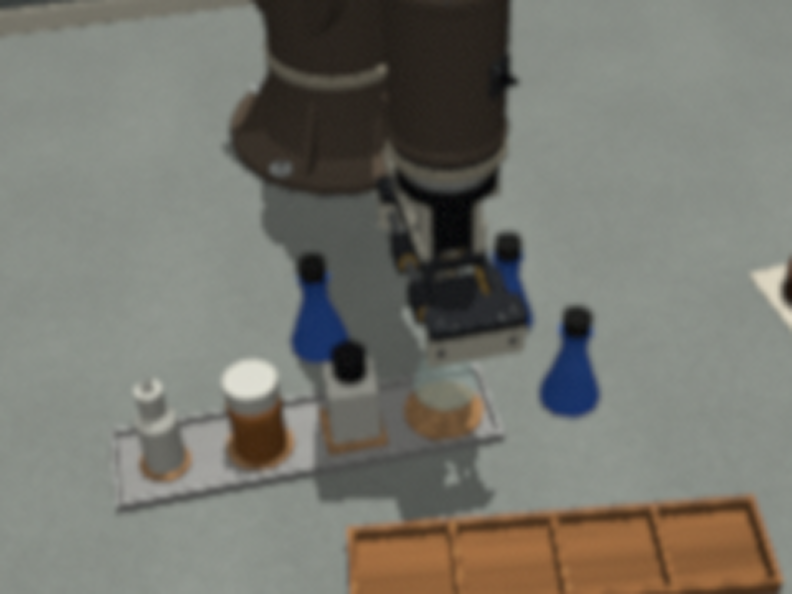

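{"api": "play_rows", "payload": {
  "plan": [
    [[255, 0, 0, -2.7, 0], [255, 0, 0, -2.7, 0], [255, 0, 0, -2.7, 0.07], [255, 0, 0, -2.7, 0.077], [255, -0.4, 1.4, 0, 0], [255, -0.8, 2.7, 0, 0], [255, -0.8, 2.7, 0, 0], [255, -0.8, 2.7, 0, 0], [255, -0.8, 2.7, 0, 0], [255, -0.8, 2.7, 0, 0], [255, -0.6, 2.2, 0, 0], [255, 0, 0, 0, 0], [255, 0, 0, 2.5, 0], [255, 0, 0, 2.5, 0], [255, 0, 0, 2.5, 0], [255, 0, 0, 2.5, 0], [255, 0, 0, 1.5, 0], [255, 0, 0, 0.5, 0], [255, 0, 0, 0, 0]]
  ]
}}

```text
t: 7.78
position: [0.6096, -0.0593, 0.0689]
eef_rot: [3.141, -0.0, 1.439]
force: [0.1, -0.8, -1.6]
gripper_width: 0.299
```

```bash
python3 - <<'E'
from h import *
s=cam("scene");crop(s,150,110,390,270,3.3,"pics/c5.png")
E
```

```text
(no output)
```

View pics/c5.png

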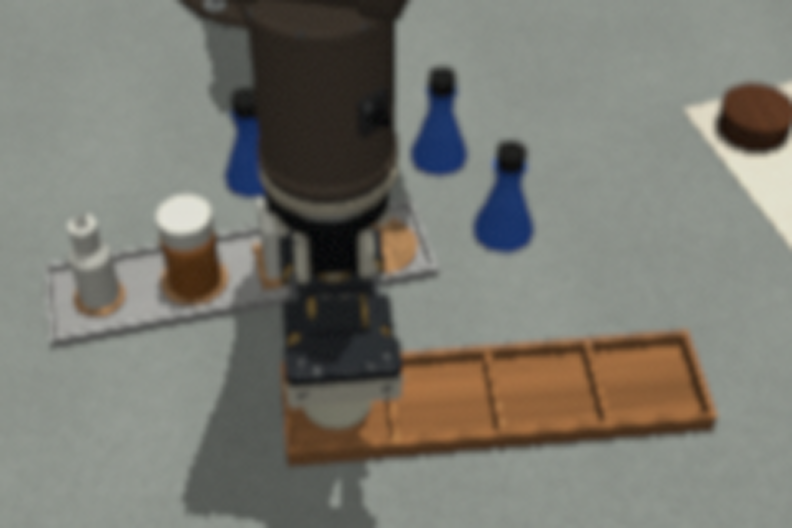

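The flask hangs upright over the rightmost compartment, at crop pixel (335,410). Lowering in small steps.

{"api": "play_rows", "payload": {
  "plan": [
    [[255, 0, 0, 0.4, 0], [255, 0, 0, 0.4, 0], [255, 0, 0, 0.25, 0], [255, 0, 0, 0.15, 0], [255, 0, 0, 0.1, 0], [255, 0, 0, 0, 0]]
  ]
}}

```text
t: 8.57
position: [0.6095, -0.0592, 0.0557]
eef_rot: [3.142, -0.0, 1.439]
force: [-1.0, -0.5, -1.2]
gripper_width: 0.302
```

{"api": "play_rows", "payload": {
  "plan": [
    [[255, 0, 0, 0.1, 0], [255, 0, 0, 0, 0]]
  ]
}}

```text
t: 8.82
position: [0.6096, -0.0592, 0.0548]
eef_rot: [3.141, -0.0, 1.439]
force: [-0.3, -0.1, -0.4]
gripper_width: 0.299
```

{"api": "play_rows", "payload": {
  "plan": [
    [[255, 0, 0, 0.1, 0], [255, 0, 0, 0, 0]]
  ]
}}

```text
t: 9.07
position: [0.6101, -0.0591, 0.0545]
eef_rot: [3.14, -0.001, 1.439]
force: [0.3, 0.8, 4.7]
gripper_width: 0.301
```

{"api": "play_rows", "payload": {
  "plan": [
    [[150, 0, 0, 0, 0], [60, 0, 0, 0, 0], [0, 0, 0, 0, 0], [0, 0, 0, 0, 0], [0, 0, 0, -3, 0], [0, 0, 0, -3, 0], [0, 0, 0, -3, -0.07], [0, 0, 0, -3, -0.077], [0, -0.1, -2.7, 0, 0], [0, -0.1, -2.7, 0, 0], [0, -0.1, -2.7, 0, 0], [0, -0.1, -2.7, 0, 0], [0, -0.1, -2.7, 0, 0], [0, -0.2, -2.9, 0, 0], [0, 0, 0, 2.6, 0], [0, 0, 0, 2.6, 0], [0, 0, 0, 2.6, 0], [0, 0, 0, 1.9, 0], [0, 0, 0, 0.9, 0], [0, 0, 0, 0, 0]]
  ]
}}

```text
t: 11.58
position: [0.4454, -0.0688, 0.0676]
eef_rot: [-3.141, 0.0, 1.585]
force: [0.0, -0.0, 0.7]
gripper_width: 0.993
```

```bash
python3 - <<'E'
from h import *
s=cam("scene");crop(s,150,110,390,270,3.3,"pics/c6.png")
E
```

```text
(no output)
```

View pics/c6.png

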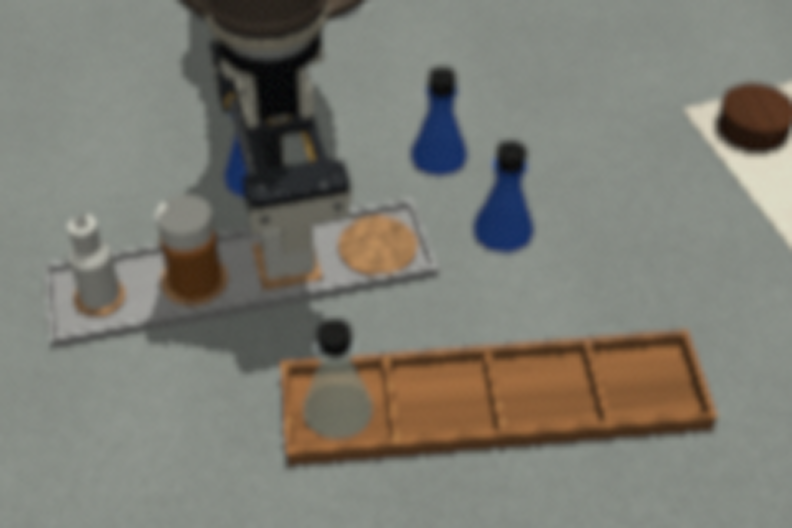

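The flask stands upright in the rightmost compartment at (338,390), and the gripper straddles the square bottle's cap. Gripping and carrying it.

{"api": "play_rows", "payload": {
  "plan": [
    [[255, 0, 0, 0, 0], [255, 0, 0, 0, 0], [255, 0, 0, 0, 0], [255, 0, 0, 0, 0], [255, 0, 0, 0, 0], [255, 0, 0, 0, 0], [255, 0, 0, 0, 0], [255, 0, 0, -1.5, 0], [255, 0, 0, -2.7, 0], [255, 0, 0, -2.8, 0], [255, 0, 0, -2.7, 0.07], [255, 0, 0, -2.8, 0.077], [255, 0.9, 1.3, 0, 0], [255, 1.7, 2.5, 0, 0], [255, 1.9, 2.8, 0, 0], [255, 1.9, 2.8, 0, 0], [255, 1.9, 2.8, 0, 0], [255, 1.8, 2.6, 0, 0], [255, 1, 1.4, 0, 0], [255, 0, 0, 0, 0]]
  ]
}}

```text
t: 14.12
position: [0.6214, 0.0213, 0.1913]
eef_rot: [-3.14, 0.001, 1.442]
force: [-1.1, 0.4, -1.0]
gripper_width: 0.321
```

{"api": "play_rows", "payload": {
  "plan": [
    [[255, 0, 0, 2.5, 0], [255, 0, 0, 2.5, 0], [255, 0, 0, 2.5, 0], [255, 0, 0, 2.5, 0], [255, 0, 0, 1.2, 0], [255, 0, 0, 0.6, 0], [255, 0, 0, 0.35, 0], [255, 0, 0, 0.15, 0], [255, 0, 0, 0, 0]]
  ]
}}

```text
t: 15.25
position: [0.6211, 0.02, 0.0701]
eef_rot: [3.141, -0.0, 1.439]
force: [-0.8, -0.4, -0.7]
gripper_width: 0.318
```

```bash
python3 - <<'E'
from h import *
s=cam("scene");crop(s,150,110,390,270,3.3,"pics/c7.png")
E
```

```text
(no output)
```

View pics/c7.png

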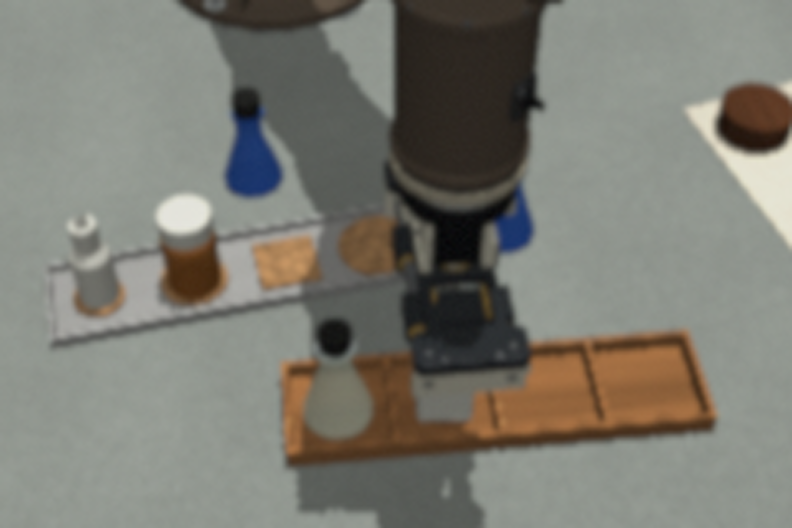

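The square bottle hangs upright in the second compartment from the right, at (445,400), a few mm above the floor. Lowering to contact.

{"api": "play_rows", "payload": {
  "plan": [
    [[255, 0, 0, 0.15, 0], [255, 0, 0, 0.15, 0], [255, 0, 0, 0.08, 0], [255, 0, 0, 0, 0]]
  ]
}}

```text
t: 15.8
position: [0.6214, 0.02, 0.0664]
eef_rot: [3.14, -0.0, 1.439]
force: [-0.0, -0.8, 5.0]
gripper_width: 0.324
```

{"api": "play_rows", "payload": {
  "plan": [
    [[150, 0, 0, 0, 0], [60, 0, 0, 0, 0], [0, 0, 0, 0, 0], [0, 0, 0, 0, 0], [0, 0, 0, -2.75, 0], [0, 0, 0, -2.75, 0], [0, 0, 0, -2.75, -0.07], [0, 0, 0, -2.75, -0.077], [0, -2.8, -2.9, 0, 0], [0, -2.8, -2.9, 0, 0], [0, -2.8, -2.9, 0, 0], [0, -2.8, -2.9, 0, 0], [0, -2.8, -2.9, 0, 0], [0, -2.8, -2.9, 0, 0], [0, 0, 0, 2.7, 0], [0, 0, 0, 2.7, 0], [0, 0, 0, 2.7, 0], [0, 0, 0, 2.0, 0], [0, 0, 0, 1.1, 0], [0, 0, 0, 0, 0]]
  ]
}}

```text
t: 18.3
position: [0.449, -0.1506, 0.0636]
eef_rot: [-3.141, -0.0, 1.585]
force: [0.3, 0.7, 0.3]
gripper_width: 1.0
```

```bash
python3 - <<'E'
from h import *
s=cam("scene");crop(s,150,110,390,270,3.3,"pics/c8.png")
E
```

```text
(no output)
```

View pics/c8.png

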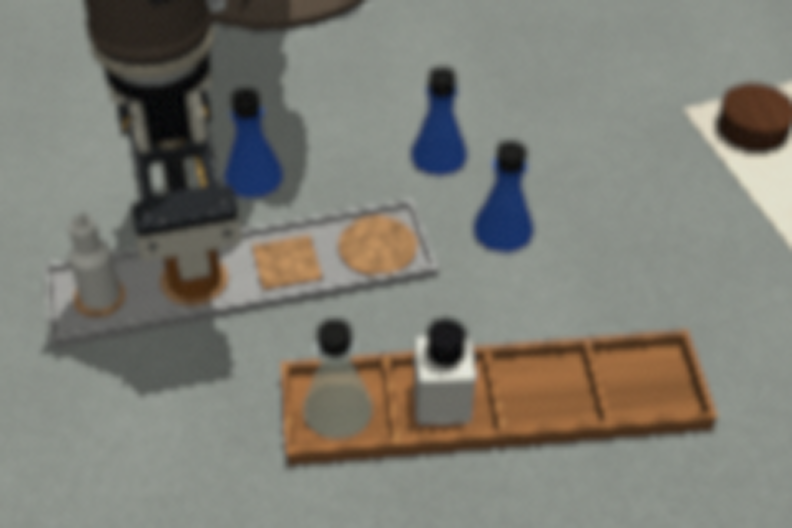

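The square bottle stands upright in the second compartment from the right, and the gripper straddles the jar's cap. Gripping and carrying it.

{"api": "play_rows", "payload": {
  "plan": [
    [[255, 0, 0, -0.1, 0], [255, 0, 0, 0, 0], [255, 0, 0, 0, 0], [255, 0, 0, 0, 0], [255, 0, 0, 0, 0], [255, 0, 0, 0, 0], [255, 0, 0, -1.5, 0], [255, 0, 0, -2.7, 0], [255, 0, 0, -2.8, 0], [255, 0, 0, -2.7, 0.07], [255, 0, 0, -2.8, 0.077], [255, 1.8, 1, 0, 0], [255, 3.9, 2.1, 0, 0], [255, 3.9, 2.1, 0, 0], [255, 3.9, 2.1, 0, 0], [255, 3.9, 2.1, 0, 0], [255, 3.9, 2.1, 0, 0], [255, 3.9, 2.1, 0, 0], [255, 2, 1.1, 0, 0], [255, 0, 0, 0, 0]]
  ],
  "squeeze": 15
}}

```text
t: 20.85
position: [0.6309, 0.1033, 0.1882]
eef_rot: [-3.14, 0.0, 1.444]
force: [-0.2, -0.1, -1.1]
gripper_width: 0.475
```

{"api": "play_rows", "payload": {
  "plan": [
    [[255, 0, 0, 2.5, 0], [255, 0, 0, 2.5, 0], [255, 0, 0, 2.5, 0], [255, 0, 0, 2.5, 0], [255, 0, 0, 1.2, 0], [255, 0, 0, 0.6, 0], [255, 0, 0, 0.2, 0], [255, 0, 0, 0.1, 0], [255, 0, 0, 0, 0]]
  ]
}}

```text
t: 21.98
position: [0.6312, 0.0998, 0.0695]
eef_rot: [3.141, -0.0, 1.439]
force: [-0.4, -0.2, -0.7]
gripper_width: 0.478
```

```bash
python3 - <<'E'
from h import *
s=cam("scene");crop(s,150,110,390,270,3.3,"pics/c9.png")
E
```

```text
(no output)
```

View pics/c9.png

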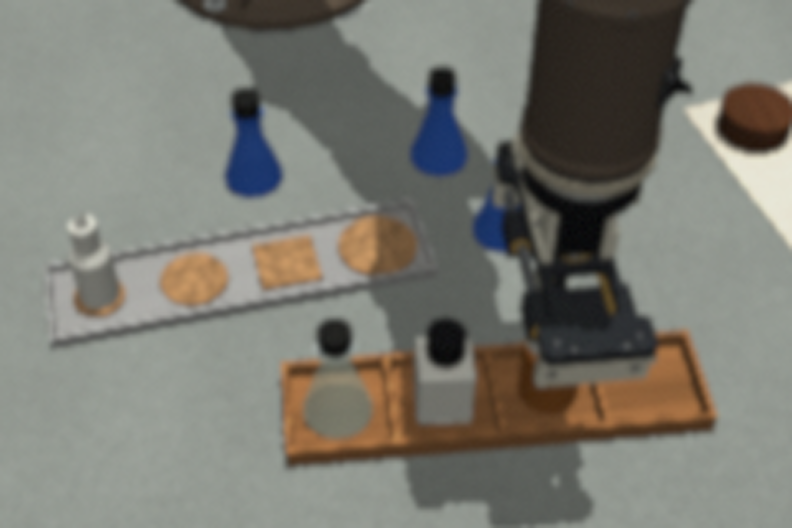

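The jar hangs over the second compartment from the left, at (550,395). Lowering to contact.

{"api": "play_rows", "payload": {
  "plan": [
    [[255, 0, 0, 0.2, 0], [255, 0, 0, 0.2, 0], [255, 0, 0, 0.1, 0], [255, 0, 0, 0.08, 0], [255, 0, 0, 0, 0]]
  ]
}}

```text
t: 22.65
position: [0.6313, 0.0997, 0.0637]
eef_rot: [3.141, -0.0, 1.439]
force: [-0.3, -0.6, 4.8]
gripper_width: 0.476
```

{"api": "play_rows", "payload": {
  "plan": [
    [[150, 0, 0, 0, 0], [60, 0, 0, 0, 0], [0, 0, 0, 0, 0], [0, 0, 0, 0, 0], [0, 0, 0, -3, 0], [0, 0, 0, -3, 0], [0, 0, 0, -3, -0.07], [0, 0, 0, -3, -0.077], [0, -4.7, -2.7, 0, 0], [0, -4.6, -2.7, 0, 0], [0, -4.6, -2.7, 0, 0], [0, -4.6, -2.7, 0, 0], [0, -4.6, -2.7, 0, 0], [0, -4.6, -2.7, 0, 0], [0, -4.7, -2.7, 0, 0], [0, 0, 0, 0, 0], [0, 0, 0, 2.5, 0], [0, 0, 0, 2.5, 0], [0, 0, 0, 0, 0]]
  ]
}}

```text
t: 25.02
position: [0.446, -0.2258, 0.1319]
eef_rot: [-3.138, -0.001, 1.586]
force: [0.3, -0.4, -0.1]
gripper_width: 1.002
```

```bash
python3 - <<'E'
from h import *
s=cam("scene");crop(s,150,110,390,270,3.3,"pics/c10.png")
E
```

```text
(no output)
```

View pics/c10.png

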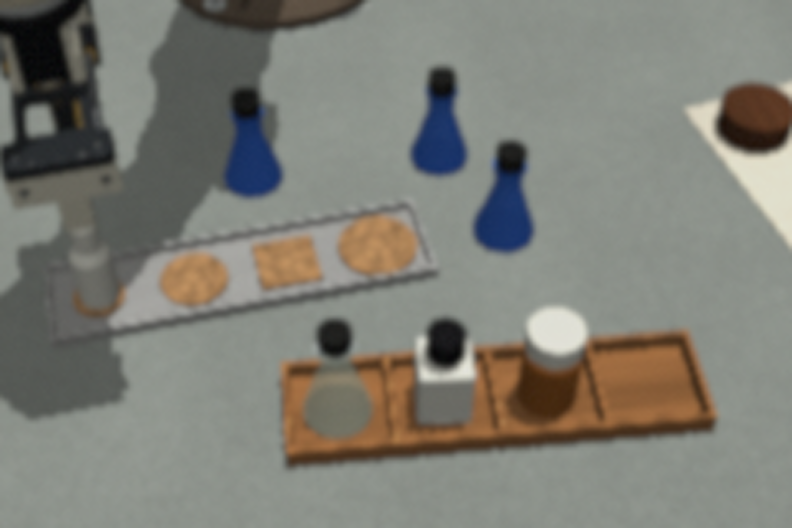

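Three bottles stand in place, and the fingers line up over the dropper, at (85,230). Descending and gripping.

{"api": "play_rows", "payload": {
  "plan": [
    [[0, -0.2, 0, 2.5, 0], [0, 0, 0, 2.5, 0], [0, 0, 0, 1.5, 0], [0, 0, 0, 0.7, 0], [0, 0, 0, 0, 0], [255, 0, 0, 0, 0], [255, 0, 0, 0, 0], [255, 0, 0, 0, 0], [255, 0, 0, 0, 0], [255, 0, 0, 0, 0], [255, 0, 0, 0, 0], [255, 0, 0, 0, 0], [255, 0, 0, 0, 0]]
  ],
  "squeeze": 12
}}

```text
t: 26.7
position: [0.4474, -0.2292, 0.0614]
eef_rot: [3.14, 0.0, 1.586]
force: [1.0, 0.6, 2.8]
gripper_width: 0.271
```

The opening reads 25 mm against a 22 mm cap, with an upward force, so the tips probably rest on the shoulder taper. I'll reopen, go up 6 mm and grip again.

{"api": "play_rows", "payload": {
  "plan": [
    [[160, 0, 0, 0, 0], [120, 0, 0, 0, 0], [120, 0, 0, -0.3, 0], [120, 0, 0, -0.3, 0], [120, 0, 0, 0, 0], [255, 0, 0, 0, 0], [255, 0, 0, 0, 0], [255, 0, 0, 0, 0], [255, 0, 0, 0, 0], [255, 0, 0, 0, 0], [255, 0, 0, 0, 0]]
  ]
}}

```text
t: 28.08
position: [0.4467, -0.229, 0.0671]
eef_rot: [-3.141, -0.0, 1.586]
force: [-0.6, -0.4, 0.4]
gripper_width: 0.233
```

{"api": "play_rows", "payload": {
  "plan": [
    [[255, 0, 0, -1.5, 0], [255, 0, 0, -2.7, 0], [255, 0, 0, -2.8, 0], [255, 0, 0, -2.7, 0.07], [255, 0, 0, -2.8, 0.077], [255, 2, 0.6, 0, 0], [255, 4.3, 1.4, 0, 0], [255, 4.3, 1.4, 0, 0], [255, 4.3, 1.4, 0, 0], [255, 4.3, 1.4, 0, 0], [255, 4.3, 1.4, 0, 0], [255, 4.3, 1.4, 0, 0], [255, 4.3, 1.4, 0, 0], [255, 4.3, 1.4, 0, 0], [255, 4.3, 1.4, 0, 0], [255, 2.3, 0.7, 0, 0], [255, 0, 0, 0, 0], [255, 0, 0, 2.5, 0], [255, 0, 0, 2.5, 0], [255, 0, 0, 0, 0]]
  ]
}}

```text
t: 30.58
position: [0.6397, 0.1775, 0.1413]
eef_rot: [-3.139, 0.002, 1.437]
force: [-0.2, -0.5, -0.3]
gripper_width: 0.237
```

```bash
python3 - <<'E'
from h import *
s=cam("scene");crop(s,150,80,390,260,3.3,"pics/c11.png")
E
```

```text
(no output)
```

View pics/c11.png

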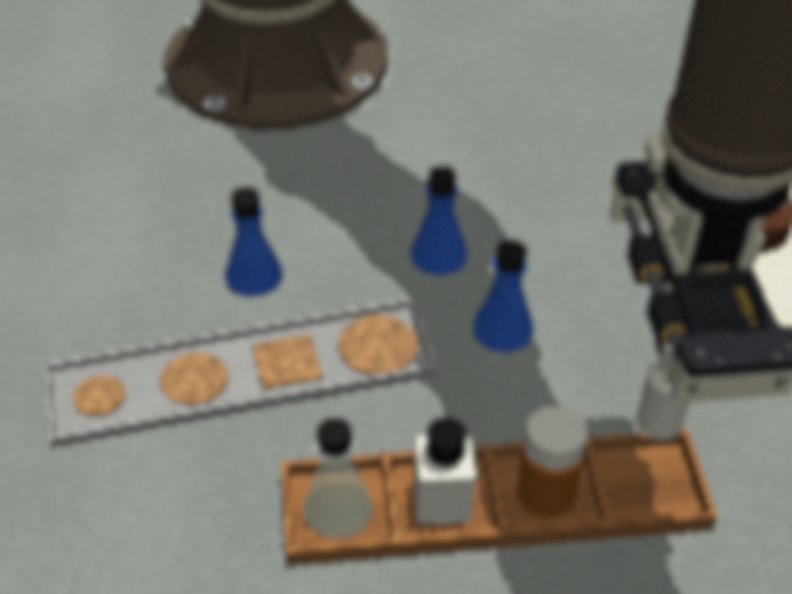

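The dropper is held upright above the leftmost compartment, at (663,405). Lowering.

{"api": "play_rows", "payload": {
  "plan": [
    [[255, 0, 0, 2.5, 0], [255, 0, 0, 2.5, 0], [255, 0, 0, 1.2, 0], [255, 0, 0, 0.6, 0], [255, 0, 0, 0.2, 0], [255, 0, 0, 0.15, 0], [255, 0, 0, 0.1, 0], [255, 0, 0, 0, 0]]
  ]
}}

```text
t: 31.62
position: [0.6413, 0.179, 0.0698]
eef_rot: [3.141, -0.0, 1.439]
force: [-0.7, -0.3, -0.5]
gripper_width: 0.238
```

{"api": "play_rows", "payload": {
  "plan": [
    [[255, 0, 0, 0.15, 0], [255, 0, 0, 0.1, 0], [255, 0, 0, 0.08, 0], [255, 0, 0, 0, 0]]
  ]
}}

```text
t: 32.12
position: [0.6411, 0.1789, 0.0662]
eef_rot: [-3.141, 0.0, 1.439]
force: [0.0, 0.0, -0.7]
gripper_width: 0.237
```

{"api": "play_rows", "payload": {
  "plan": [
    [[255, 0, 0, 0.08, 0], [255, 0, 0, 0, 0]]
  ]
}}

```text
t: 32.38
position: [0.6416, 0.1789, 0.0659]
eef_rot: [3.141, -0.0, 1.439]
force: [0.6, -0.4, 1.1]
gripper_width: 0.232
```

Contact. Releasing, rising and backing off.

{"api": "play_rows", "payload": {
  "plan": [
    [[190, 0, 0, 0, 0], [150, 0, 0, 0, 0], [60, 0, 0, 0, 0], [0, 0, 0, 0, 0], [0, 0, 0, -3, 0], [0, 0, 0, -3, 0], [0, 0, 0, -3, 0], [0, 0, 0, -3, 0], [0, 0, 0, -3, 0], [0, 0, -3, 0, 0], [0, 0, -3, 0, 0], [0, 0, -3, 0, 0], [0, 0, -3, 0, 0], [0, 0, -3, 0, 0], [0, 0, -3, 0, 0], [0, 0, 0, 0, 0]]
  ]
}}

```text
t: 34.38
position: [0.4608, 0.2032, 0.2155]
eef_rot: [-3.14, -0.001, 1.441]
force: [-0.1, 0.9, -0.3]
gripper_width: 1.001
```

```bash
python3 - <<'E'
from h import *
s=cam("scene");c=cam("top")
cv2.imwrite("pics/f.png",cv2.resize(np.ascontiguousarray(s["image"][...,::-1]),(800,600),interpolation=cv2.INTER_CUBIC)); crop(c,130,90,370,260,3.3,"pics/ft.png")
E
```

```text
(no output)
```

View pics/f.png

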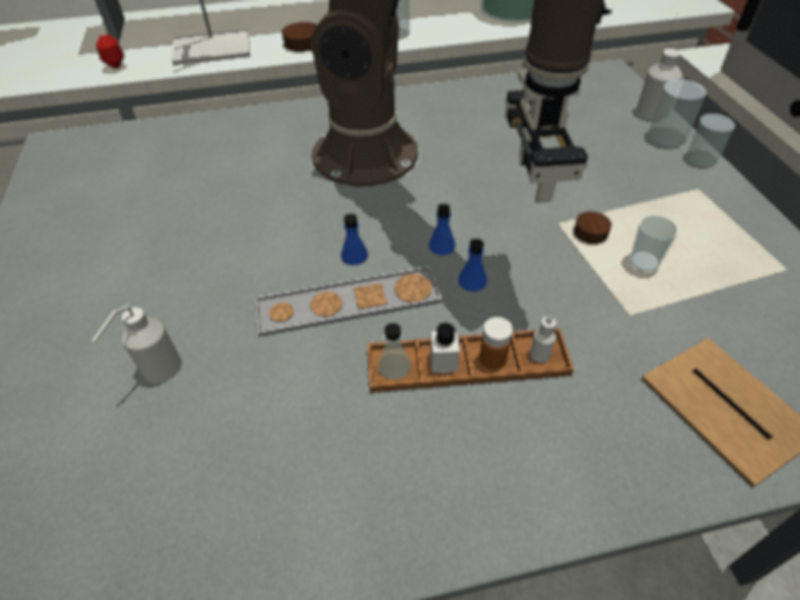

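View pics/ft.png

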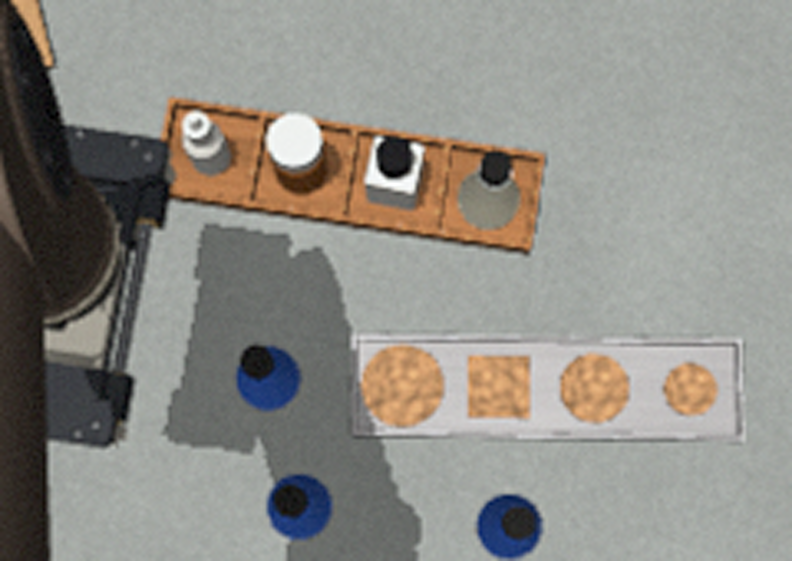

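All four bottles stand upright in the rack, from the robot's left: dropper, jar, square, flask. The tray is empty and the other things are undisturbed. Handing in.

```bash
python3 -c "
from workcell import arm
print(arm.close_job())"
```

```text
the job is handed in; nothing more can be done
None
```

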